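# Stopper the sample cell and hold it in the light path

## Robot

A 6-joint arm with a two-finger parallel gripper is mounted at the origin on a cart in front of the work surface, level with it; the furniture and walls round the work are solid. World frame = base frame: x ahead of the robot, y to its left, z up, the work surface at z = 0. Lengths are in m, angles in degrees, forces in N, time in s.
With the tool pointing down it reaches from about 0.375 to 0.9 m from the base axis. Payload 3.1 kg.
Tool frame: the origin (TCP) lies between the finger pads; the fingertips stand bot.tip_extent ahead of it and the grasp point (between the pads) lies 2 mm behind it (bot.tip_extent is the distance from the TCP to the fingertips, in m); z points along the fingers, y is the direction in which the jaws open and shut (so a half turn about z gives the same grasp; the last joint's range is limited). The gripper opens to 87 mm and grips with 3 to 60 N. Pads are 19 mm wide; open, the fingers measure 117 mm over their backs; the gripper's body (75 mm by 190 mm) begins 51 mm behind the grasp point.
Start: joints at [60.132, 30.224, 82.088, -0, 67.689, -10.227], TCP at [0.21, 0.589, 0.24] pointing down, gripper open.
Joint ranges: [-176.69, 176.69], [-43.24, 126.21], [12.49, 139.97], [-82, 262], [0, 151.66], [-163.58, 163.58]. Speed limits (degrees/s): [159.86, 159.86, 180, 180, 180, 180].

## Interface

Orientations are given as a 3x3 rotation matrix whose columns are the frame's x, y, z axes.
In Python, from rig import bot, imaging, recognise, masks_of, mark_of gives the robot as it stands.
- The arm moves only by the tool send_rows, never from a script. Its argument "plan" is a list that holds one entry, the list of rows, each a list of 5 numbers: the shift along the world's x, y, z normalised to -1 to 1, where 1 is 0.03 m, then the turn about the world's z normalised to -1 to 1, where 1 is 0.1 rad, then the closure, from -1 (fully open) to 1 (shut). A call has 1 to 20 rows; each row shifts and turns the commanded pose from where the row before left it; what a row does not reach is not made up. A row lasts 1/10 s, in which the tool goes at most 50 mm and 8.59 degrees, less where a joint would pass 70% of its speed; a pose out of reach is approached as far as the arm can. A call with a number of a shift or a turn outside -1 to 1 is refused whole. A call with a gripper value outside its range is refused whole. The fingers move at their own pace and stop on an object; the grip force is fixed at half the most. Time passes only in rows, so rows that do not move let the fingers close. It gives the time, the measured TCP pose, the force and the opening at its end, in the units of the state.
- bot.read_state(): the state, without advancing time (a new reading comes with each control period).
- imaging.capture(name): name is "scene" or "top" or "wrist"; returns a dict with "img" (400x640x3 uint8, blue, green, red), "mtx" (3x3 intrinsics, pixels), "pose" (4x4, takes a point from camera to world coordinates); the wrist camera has in their place "T_tool_cam" (4x4, takes a point from camera to tool coordinates, whose origin is the TCP and whose axes are the flange's). Camera axes: x right, y down, z forward; pixel columns grow to the right and rows downward; lengths in m; the calibration is good to about 2 mm. A picture is of the moment at which its call begins: read the wrist's pose just before it. There is no depth.
- bot.hand_in(): hands the job in, once; it reports no verdict.
Trained networks look in the newest picture that a camera, given by its name, has taken for a name from the list of things; names that differ only in an ending like _2 or _b are one class to them, and where a whole thing is asked for, a point or a joint stands for the part that bears it (a point fixed in the world has none). Each returns a list of dicts, best first, with "conf" (0 to 1); they miss things now and then, are a little off and sometimes report something else, mostly with a low value. They report only what shows in the picture. A call takes as long as a camera call. They do not tell look-alikes from the thing itself.
- recognise(camera, target): "at" ([x, y, z] in m, in world coordinates, good to about 4 mm: the middle of the surface that is visible of it).
- masks_of(camera, target): "region" (400x640 bool, what is visible of it).
- mark_of(camera, target): "at" ([x, y, z] in m, in world coordinates, good to about 4 mm: a listed point, or the origin of a listed thing).
The state is a dict: "time_s": time; "joint_positions": joint angles; "qvel": joint speeds; "tau": joint torques, N m; "position": TCP position; "tcp_rot": TCP orientation; "force": force on the tool from outside, world axes, zero at the start; "moment": the same for the moment, N m; "opening": opening from 0.0 (shut) to 1.0 (fully open).
Only numpy, scipy, OpenCV 4.12 (cv2) and the standard library are available. Lean on these libraries where they do the work, as an engineer would, in place of code of your own. Each camera call takes 0.05 s, during which the arm holds its last target.

## Task

Take the orange stopper from its white stand and seat it fully in the open neck of the white-sided sample cell while the cell stands in its rack, then let go of the stopper. Then grip the stoppered cell by its two frosted sides only, never touching the clear windows with the fingers, lift it out and hold it upright in the light path of the light bench, halfway between lamp and detector, with its clear windows squarely facing the two lenses so the light passes through their middle. Finish while still holding it there, still, touching no part of the bench; leave the blue-sided cell, the timer, the beaker and the brown bottle where they are.

Things in the scene. Friction and masses are not known exactly. Their poses are not given: they have to be found in the camera images.
- sample_cell: Loose open glass cell, 50 g: body 20 (x) x 32 (y) x 45 mm (z), then a round neck 18 mm wide, 6 mm high. Origin: centre of underside, z up. White frosted sides face +x and -x, 20 mm apart: grip these. Clear windows, 15 mm wide, face +y and -y; light passes along y. Stands with its lowest 10 mm in either pocket of the rack (0.75 mm play), underside 8 mm above the worktop. Half turn: same.
- cell_mouth (a point): Centre of the sample cell's open mouth: on its axis at the top of the neck, 51 mm above its underside. Bore 13 mm wide, open to the hollow inside, so the stopper's plug meets no bottom. Axes as the cell's.
- cell_window (a point): Centre of the sample cell's body, midway between its two clear windows, 22.5 mm above its underside. (Where rules name parts of the cell: sample_cell_c0 and c1 are the frosted sides at -x and +x, c2 and c3 the clear windows at -y and +y.) Axes as the cell's.
- stopper: Loose orange stopper, 12 g, 34 mm high: tapered plug 16 mm long, 7 mm wide at the tip, 11.4 mm at the top; above it a round head 16 mm wide, 18 mm high, with a flat shoulder beneath. Origin: centre of the plug's tip, z up. Starts upright in its stand, shoulder resting on the stand's top, head 22 to 40 mm above the worktop. Seated, its shoulder rests on the neck's rim.
- stopper_shoulder (a point): Point on the stopper's axis at its shoulder (where plug and head meet), 16 mm above the plug's tip. Axes as the stopper's. It coincides with cell_mouth when the stopper is seated.
- stopper_stand: White block fixed to the worktop, 44 x 44 x 22 mm, with one 13 mm hole at its centre holding the stopper. Origin: centre of its underside.
- cell_rack: Grey block fixed to the worktop, 46 mm (its x) by 150 mm (its y) by 18 mm high, two rectangular pockets 10 mm deep, at 36 mm to each side of its centre along its y. Origin: centre of its underside. The cells' y lies along the rack's y.
- light_bench: Fixed light bench: rail 60 (x) x 280 (y) x 22 mm high. At its +y end a grey lamp housing, at -y a black detector housing, each 60 x 55 mm, 123 mm high, inner faces 81 mm from the middle; round lens snouts 32 mm wide reach inwards to 69 mm from the middle. Light runs along y, lens to lens. A red cross line on the rail marks the middle. Origin: centre of underside.
- beam_mid (a point): Middle of the light path: the point halfway between the two lenses on their common axis, 90 mm above the worktop, 68 mm above the rail. Axes as the light bench's (light along y).
- blank_cell: Loose cell of the same body size with blue sides and a blue cap (63 mm high in all), standing in the other pocket of the rack. Origin: centre of its underside. Leave alone.
- timer: Loose white bench timer lying on the worktop, 68 x 68 x 20 mm. Origin: centre of its underside. Leave alone.
- beaker: Loose clear beaker, 55 mm wide, 66 mm high. Origin: centre of its underside. Leave alone.
- bottle_b: Loose brown bottle with black cap, 45 mm wide, 85 mm high. Origin: centre of its underside. Leave alone.
Things that resemble listed ones, but are neither listed nor needed, are in the scene too. Leave any red or turquoise look-alike of the sample_cell alone.

How it is judged:
By the outcome, as a careful person would: the job done as asked, in the order asked, and still so for the second after the job is handed in, while the arm keeps its last pose, push and grip.
It also fails if it takes over 54 s, if anything falls off the work surface, if the arm or the gripper's body presses on something with over 40 N, if the wrist force passes 120 N, or if a joint passes its speed limit or range.

## Working session

There is one attempt and no reset: what is moved stays moved. The work goes in short steps, Python scripts to look and compute and a tool call to move; the robot and the scene stay as the last step left them, time stands still between calls to the robot, and variables do not carry over. Pictures are saved under pics/ and viewed, and the job is handed in when it is done.

Besides the shell and the picture viewer there is one more tool, called after "Call:" as name(argument=value, ...) on one line, values as JSON. send_rows: Moves the arm, as the interface text tells. Its arguments: {"type":"object","properties":{"plan":{"type":"array"}},"required":["plan"]}

```bash
mkdir -p pics; ls; python3 - <<'E'
from rig import bot, imaging, recognise, masks_of, mark_of
import cv2,numpy as np
s=bot.read_state(); print(s, bot.tip_extent)
for n in ("scene","top","wrist"):
    c=imaging.capture(n); cv2.imwrite(f"pics/{n}0.png",c["img"]); print(n,c["mtx"].tolist(),np.round(c.get("pose",c.get("T_tool_cam")),4).tolist())
    if n!="wrist":
        for t in ["sample_cell","cell_mouth","stopper","stopper_shoulder","stopper_stand","cell_rack","light_bench","beam_mid","blank_cell","timer","beaker","bottle_b"]:
            print(t,[(np.round(d["at"],4).tolist(),round(d["conf"],2)) for d in mark_of(n,t)][:4])
E
```

```text
pics
{'time_s': 0.0, 'joint_positions': array([ 6.01307094e+01,  3.02776940e+01,  8.21584234e+01, -9.63776085e-04,
        6.76911077e+01, -1.02272332e+01]), 'qvel': array([ 0.05869772, -0.04867772, -0.09128222, -0.05282648,  0.03521022,
        0.00846243]), 'tau': array([ 1.45115901e-03, -4.40036595e+01, -1.76593906e+01,  6.33975654e-02,
        5.82370092e-02, -1.52077669e-04]), 'position': array([0.20969817, 0.58800128, 0.23857396]), 'tcp_rot': array([[-9.41812909e-01,  3.36135763e-01, -1.09236290e-03],
       [ 3.36137324e-01,  9.41811001e-01, -1.93328327e-03],
       [ 3.78953749e-04, -2.18797508e-03, -9.99997535e-01]]), 'force': array([-0.81199383, -0.02390729, -0.50783679]), 'moment': array([-0.03620156,  0.009624  ,  0.01862764]), 'opening': 1.001218765723865} 0.017
scene [[431.3247275239929, 0.0, 314.4189917316549], [0.0, 431.3247275239929, 207.45107652309565], [0.0, 0.0, 1.0]] [[0.8856, -0.3505, 0.3046, 0.1397], [-0.4643, -0.681, 0.5663, -0.7144], [0.0089, -0.643, -0.7658, 1.0527], [0.0, 0.0, 0.0, 1.0]]
sample_cell [([0.3744, -0.1929, -0.0014], 0.65), ([0.3487, -0.2654, -0
[... 1237 characters left out ...]
per []
stopper_shoulder []
stopper_stand [([0.4204, 0.389, 0.0017], 0.6), ([0.462, 0.0872, -0.0029], 0.49)]
cell_rack [([0.4845, -0.1965, -0.0009], 0.83)]
light_bench [([0.5978, 0.1863, 0.0006], 0.67)]
beam_mid [([0.5998, 0.1903, 0.0902], 0.64)]
blank_cell [([0.4922, -0.1626, 0.0098], 0.51)]
timer [([0.7225, -0.1946, -0.0006], 0.61)]
beaker [([0.7184, -0.384, -0.001], 0.7), ([0.5992, 0.1854, -0.0015], 0.35)]
bottle_b [([0.418, 0.3903, -0.0008], 0.55)]
wrist [[278.12933051695376, 0.0, 322.1295375250079], [0.0, 278.12933051695376, 196.24789607079842], [0.0, 0.0, 1.0]] [[0.0003, -0.9589, -0.2838, 0.0783], [1.0, 0.0004, -0.0002, -0.0012], [0.0003, -0.2838, 0.9589, -0.1458], [0.0, 0.0, 0.0, 1.0]]
```

View pics/scene0.png

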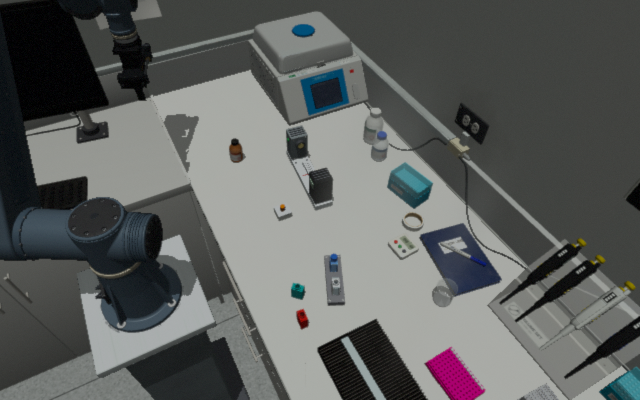

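View pics/top0.png

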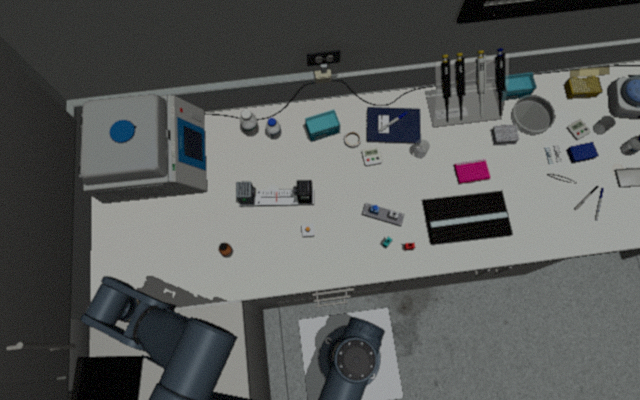

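View pics/wrist0.png

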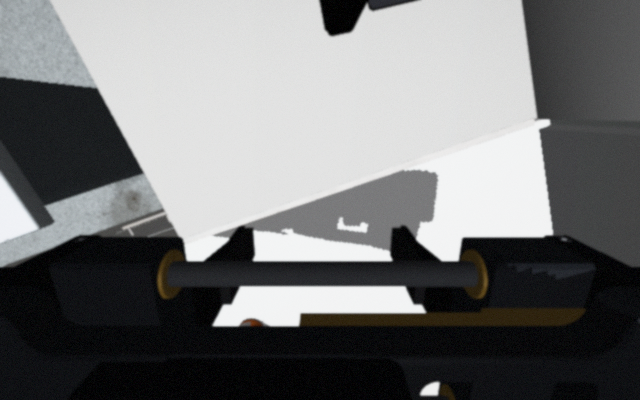

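The scene view shows the stopper at about (283,210), the white-sided cell at (336,285), the blue cell at (335,262), the red and turquoise decoys at (302,318) and (298,291), and the bench centre at (308,170). The networks agree, with the stopper near (0.458, 0.086) and the cell near (0.469, -0.228). I'll move above the stopper, with the jaw turned to about -23° (rack x).

Call:
send_rows(plan=[[[0.46,-0.93,-0.07,-0.9,-1],[0.46,-0.93,-0.07,-0.9,-1],[0.46,-0.93,-0.07,-0.9,-1],[0.46,-0.93,-0.07,-0.9,-1],[0.46,-0.93,-0.07,-0.9,-1],[0.46,-0.93,-0.07,-0.9,-1],[0.46,-0.93,-0.07,-0.9,-1],[0.46,-0.93,-0.07,-0.9,-1],[0.46,-0.93,-0.07,-0.9,-1],[0.46,-0.93,-0.07,-0.9,-1],[0.46,-0.93,-0.07,-0.9,-1],[0.46,-0.93,-0.07,-0.9,-1],[0.46,-0.93,-0.07,-0.9,-1],[0.46,-0.93,-0.07,-0.9,-1],[0.46,-0.93,-0.07,-0.9,-1],[0.46,-0.93,-0.07,-0.9,-1],[0.46,-0.93,-0.07,-0.9,-1],[0.46,-0.93,-0.07,-0.9,-1],[0,0,0,0,-1],[0,0,0,0,-1]]])

```text
time_s: 3.35
position: [0.4585, 0.086, 0.2017]
tcp_rot: [[0.383, 0.924, -0.0], [0.924, -0.383, 0.0], [0.0, -0.001, -1.0]]
force: [0.4, 0.0, -0.1]
opening: 0.996
```

```bash
cat > h.py <<'E'
from rig import bot, imaging, recognise, masks_of, mark_of
import cv2,numpy as np
def wcap(name):
    s=bot.read_state(); c=imaging.capture("wrist"); cv2.imwrite(f"pics/{name}.png",c["img"])
    T=np.eye(4);T[:3,:3]=s["tcp_rot"];T[:3,3]=s["position"]
    c["pose"]=T@c["T_tool_cam"]; c["s"]=s
    y=s["tcp_rot"][:,1]; print("tcp",np.round(s["position"],4),"jaw",round(np.degrees(np.arctan2(y[1],y[0])),2),"t",round(s["time_s"],2),"F",np.round(s["force"],1),"open",round(s["opening"],3))
    return c
def cap(n,name):
    c=imaging.capture(n); cv2.imwrite(f"pics/{name}.png",c["img"]); return c
def ray(c,uv):
    d=np.linalg.inv(c["mtx"])@[uv[0],uv[1],1]; P=c["pose"]; return P[:3,3],P[:3,:3]@d
def atz(c,uv,z):
    o,d=ray(c,uv); return o+d*(z-o[2])/d[2]
def proj(c,p):
    q=np.linalg.inv(c["pose"])@np.r_[p,1]; u=c["mtx"]@q[:3]; return u[:2]/u[2]
E
python3 - <<'E'
from h import *
c=wcap("w1")
for t in ["stopper","stopper_shoulder","stopper_stand","beam_mid","light_bench"]:
    print(t,[(np.round(d["at"],4).tolist(),round(d["conf"],2)) for d in mark_of("wrist",t)][:3])
hsv=cv2.cvtColor(c["img"],cv2.COLOR_BGR2HSV)
m=cv2.inRange(hsv,(5,120,120),(20,255,255)); n,l,st,ce=cv2.connectedComponentsWithStats(m)
for i in range(1,n):
    if st[i,4]>20: print(st[i],ce[i],atz(c,ce[i],.035))
E
```

```text
tcp [0.4585 0.086  0.2017] jaw -22.53 t 3.35 F [ 0.4  0.  -0.1] open 0.996
stopper [([0.4581, 0.0875, 0.0043], 0.49)]
stopper_shoulder [([0.4567, 0.0846, 0.0261], 0.61)]
stopper_stand [([0.4585, 0.0899, -0.0021], 0.7)]
beam_mid [([0.597, 0.1897, 0.0894], 0.93)]
light_bench [([0.6009, 0.187, 0.001], 0.76)]
```

View pics/w1.png

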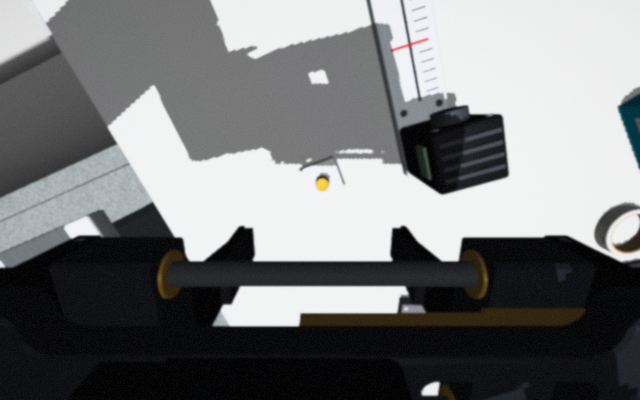

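The stopper is at (321,183) on its white stand, with the detector housing to its right at (455,150). Next I'll segment it.

```bash
cat >> h.py <<'E'
def orange(c,z):
    hsv=cv2.cvtColor(c["img"],cv2.COLOR_BGR2HSV)
    m=cv2.inRange(hsv,(8,130,100),(30,255,255)); m[240:]=0
    n,l,st,ce=cv2.connectedComponentsWithStats(m)
    for i in range(1,n):
        if st[i,4]>20: print("orange",st[i],np.round(ce[i],1),np.round(atz(c,ce[i],z),4))
E
python3 - <<'E'
from h import *
c=wcap("w2"); orange(c,.034)
v=c["img"][140:220,270:370]; cv2.imwrite("pics/w2c.png",cv2.resize(v,None,fx=7,fy=7,interpolation=cv2.INTER_CUBIC))
E
```

```text
tcp [0.4579 0.0873 0.2018] jaw -22.35 t 3.65 F [-0.1 -0.1  0.4] open 0.997
orange [318 178  11  13 124] [323. 184.] [0.4581 0.0859 0.034 ]
```

View pics/w2c.png

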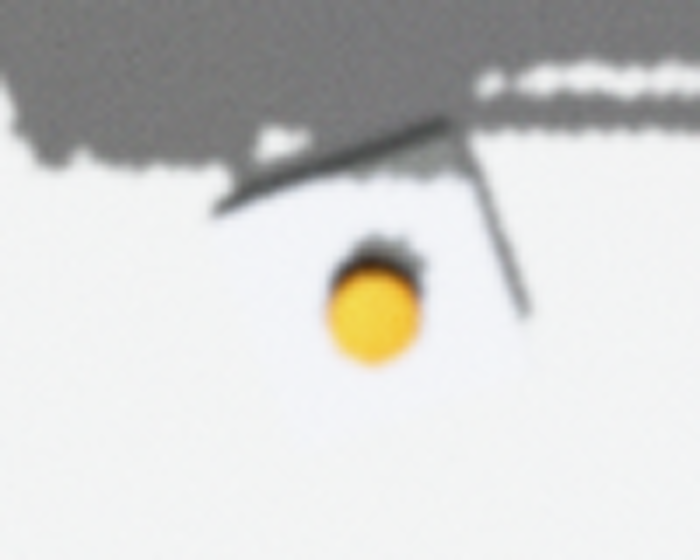

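Call:
send_rows(plan=[[[0,0,-0.9,0,-0.5],[0,0,-0.9,0,-0.5],[0,0,-0.9,0,-0.5],[0,0,0,0,-0.5],[0,0,0,0,-0.5]]])

```text
time_s: 4.2
position: [0.4583, 0.0867, 0.1208]
tcp_rot: [[0.382, 0.924, -0.001], [0.924, -0.382, 0.0], [-0.0, -0.001, -1.0]]
force: [-0.4, -0.7, 0.2]
opening: 0.759
```

```bash
python3 - <<'E'
from h import *
for k in range(2):
  c=wcap(f"w3{k}"); orange(c,.040)
v=c["img"][140:300,210:430]; cv2.imwrite("pics/w3c.png",cv2.resize(v,None,fx=3.5,fy=3.5,interpolation=cv2.INTER_CUBIC))
E
```

```text
tcp [0.4583 0.0867 0.1208] jaw -22.43 t 4.2 F [-0.4 -0.7  0.2] open 0.759
orange [316 199  15  17 215] [323. 207.] [0.4586 0.0866 0.04  ]
tcp [0.459  0.0867 0.1215] jaw -22.43 t 4.25 F [0.2 0.3 0.4] open 0.752
orange [314 199  16  17 216] [321.7 207.2] [0.4583 0.0865 0.04  ]
```

View pics/w3c.png

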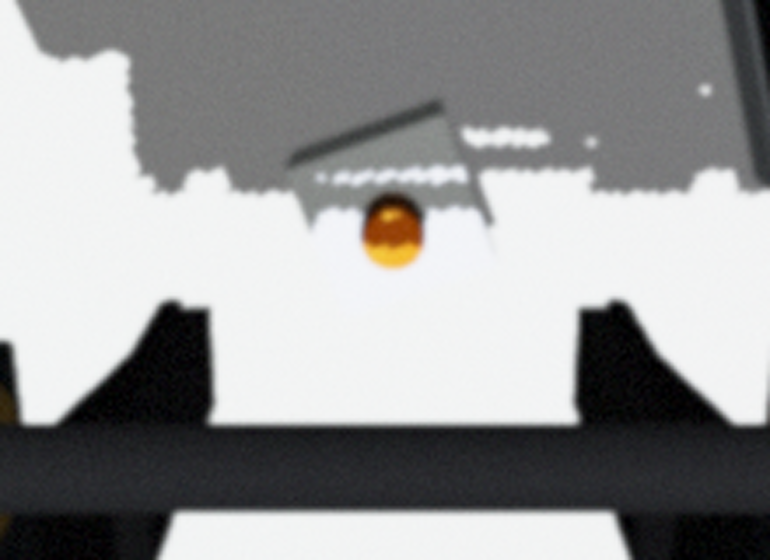

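The stopper sits at (322,207), with the jaws either side of it. It is aligned to within about 0.5 mm, so I'll descend and grip.

Call:
send_rows(plan=[[[0,0,-0.88,0,-0.5],[0,0,-0.88,0,-0.5],[0,0,-0.88,0,-0.5],[0,0,0,0,-0.5],[0,0,0,0,1],[0,0,0,0,1],[0,0,0,0,1],[0,0,0,0,1],[0,0,0,0,1],[0,0,0,0,1],[0,0,0,0,1],[0,0,0,0,1]]])

```text
time_s: 5.5
position: [0.4585, 0.0864, 0.0416]
tcp_rot: [[0.382, 0.924, 0.0], [0.924, -0.382, -0.0], [0.0, 0.0, -1.0]]
force: [1.1, -0.2, 1.1]
opening: 0.171
```

Call:
send_rows(plan=[[[0,0,0.9,0,1],[0,0,0.9,0,1],[0,0,0.9,0,1],[0.03,-0.95,0.2,0,1],[0.03,-0.95,0.2,0,1],[0.03,-0.95,0.2,0,1],[0.03,-0.95,0.2,0,1],[0.03,-0.95,0.2,0,1],[0.03,-0.95,0.2,0,1],[0.03,-0.95,0.2,0,1],[0.03,-0.95,0.2,0,1],[0.03,-0.95,0.2,0,1],[0.03,-0.95,0.2,0,1],[0.03,-0.95,0.2,0,1],[0,0,0,0,1],[0,0,0,0,1]]])

```text
time_s: 7.1
position: [0.4678, -0.2271, 0.1882]
tcp_rot: [[0.383, 0.924, -0.001], [0.924, -0.383, 0.001], [0.001, -0.001, -1.0]]
force: [-0.5, -0.0, -0.5]
opening: 0.176
```

```bash
python3 - <<'E'
from h import *
c=wcap("w4")
for t in ["cell_mouth","sample_cell","cell_rack","blank_cell","stopper_shoulder"]:
    print(t,[(np.round(d["at"],4).tolist(),round(d["conf"],2)) for d in mark_of("wrist",t)][:3])
v=c["img"][100:320,200:440]; cv2.imwrite("pics/w4c.png",cv2.resize(v,None,fx=2.7,fy=2.7,interpolation=cv2.INTER_CUBIC))
v=c["img"][140:230,270:370]; cv2.imwrite("pics/w4d.png",cv2.resize(v,None,fx=6,fy=6,interpolation=cv2.INTER_CUBIC))
E
```

```text
tcp [ 0.4678 -0.2271  0.1882] jaw -22.54 t 7.1 F [-0.5 -0.  -0.5] open 0.176
cell_mouth [([0.4696, -0.2313, 0.0571], 0.8), ([0.3732, -0.1946, 0.0537], 0.79)]
sample_cell [([0.4682, -0.2315, 0.0075], 0.96), ([0.3468, -0.2704, -0.0019], 0.4)]
cell_rack [([0.4791, -0.1982, 0.0046], 0.68)]
blank_cell [([0.5033, -0.1673, 0.0088], 0.8)]
stopper_shoulder [([0.4671, -0.2285, 0.172], 0.61), ([0.4987, -0.1643, 0.0085], 0.15)]
```

View pics/w4.png

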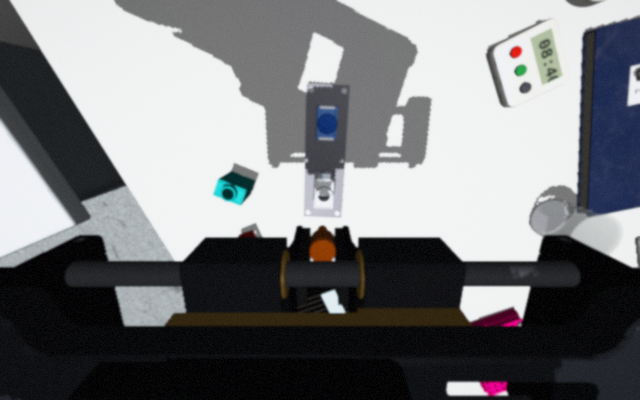

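View pics/w4c.png

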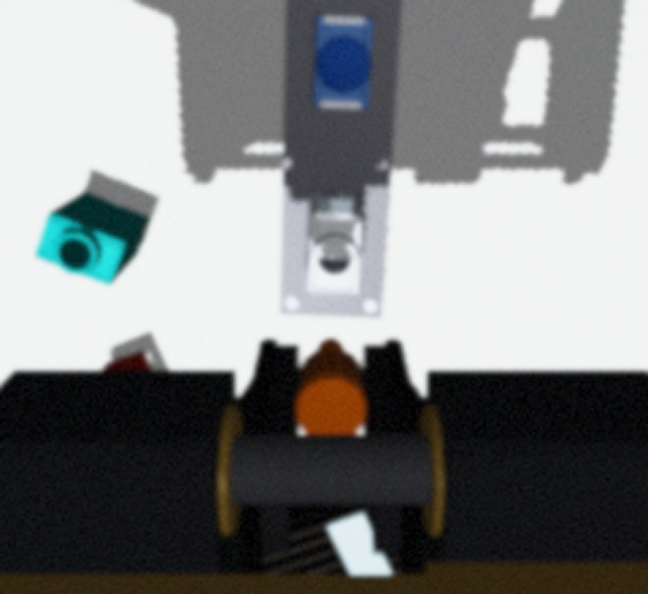

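View pics/w4d.png

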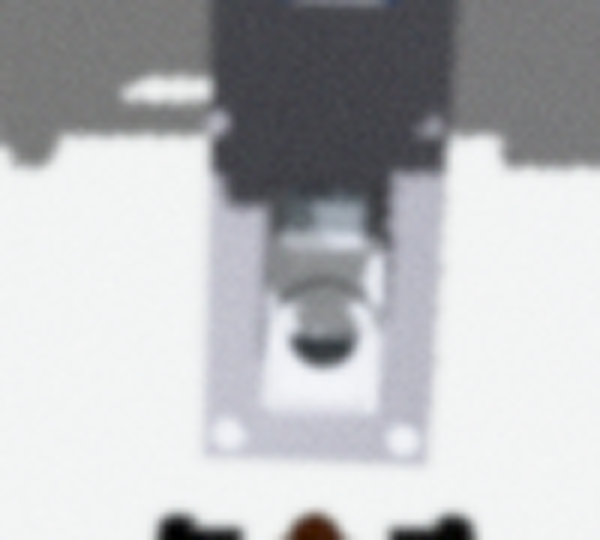

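The wrist view shows the held stopper at (322,240), the cell mouth at about (324,195), the blue cap at (327,122) and the turquoise decoy at (235,185). Next I'll work out the world positions.

```bash
python3 - <<'E'
from h import *
c=wcap("w5")
cm=(0.4684,-0.2267,.189)  # commanded-ish
print("mouth",atz(c,(324,195.3),.059))
for p in [(308,212.5),(337.2,213.3),(306.3,160.3),(342,161.2)]: print(atz(c,p,.018))
hsv=cv2.cvtColor(c["img"],cv2.COLOR_BGR2HSV)
m=cv2.inRange(hsv,(95,120,60),(125,255,255)); m[:,380:]=0; m[170:]=0
n,l,st,ce=cv2.connectedComponentsWithStats(m)
for i in range(1,n):
    if st[i,4]>30: print(st[i],ce[i],atz(c,ce[i],.065))
v=c["img"][70:230,260:390]; cv2.imwrite("pics/w5d.png",cv2.resize(v,None,fx=5,fy=3.7 if 0 else 5,interpolation=cv2.INTER_CUBIC)[200:800])
s=c["s"]
P=np.array(s["position"]);R=s["tcp_rot"]
for dz in (-.016,0,.016): print("tool pt",dz,proj(c,P+R[:,2]*dz))
E
```

```text
tcp [ 0.4681 -0.2259  0.1883] jaw -22.38 t 7.4 F [-0.5 -1.  -0.7] open 0.171
mouth [ 0.46812744 -0.22987669  0.059     ]
[ 0.4377776  -0.25370279  0.018     ]
[ 0.46997041 -0.26804865  0.018     ]
[ 0.4608888  -0.19483713  0.018     ]
[ 0.49820229 -0.21130422  0.018     ]
[317 108  21  33 554] [326.96931408 124.32490975] [ 0.4975833  -0.16516724  0.065     ]
tool pt -0.016 [322.75316182 266.12868567]
tool pt 0 [322.68730775 251.67250612]
tool pt 0.016 [322.63287733 239.72402792]
```

View pics/w5d.png

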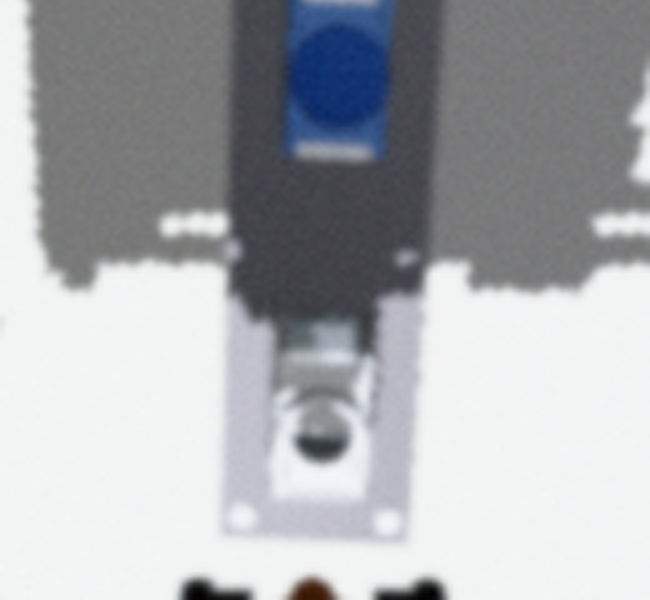

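Call:
send_rows(plan=[[[0,-0.13,-0.7,-0.3,1],[0,0,-0.7,0,1],[0,0,-0.7,0,1],[0,0,-0.63,0,1],[0,0,0,0,1],[0,0,0,0,1]]])

```text
time_s: 8.05
position: [0.4684, -0.2307, 0.1067]
tcp_rot: [[0.409, 0.912, -0.0], [0.912, -0.409, 0.0], [0.0, -0.001, -1.0]]
force: [-0.5, 0.5, 0.5]
opening: 0.175
```

```bash
python3 - <<'E'
from h import *
c=wcap("w6")
v=c["img"][150:270,260:390]; cv2.imwrite("pics/w6d.png",cv2.resize(v,None,fx=5,fy=5,interpolation=cv2.INTER_CUBIC))
s=c["s"]
P=np.array(s["position"]);R=s["tcp_rot"]
for dz in (.002,.020,.036): print("tool pt",dz,proj(c,P+R[:,2]*dz))
print("mouth under tcp",proj(c,[P[0],P[1],.059]))
t=[bot.read_state()["position"] for _ in range(1)];print(t)
E
```

```text
tcp [ 0.4684 -0.2307  0.1067] jaw -24.15 t 8.05 F [-0.5  0.5  0.5] open 0.175
tool pt 0.002 [322.61494916 250.04126094]
tool pt 0.02 [322.56165185 237.04024683]
tool pt 0.036 [322.52215434 227.40546862]
mouth under tcp [322.53479503 221.28408264]
[array([ 0.46878968, -0.2310429 ,  0.10723468])]
```

View pics/w6d.png

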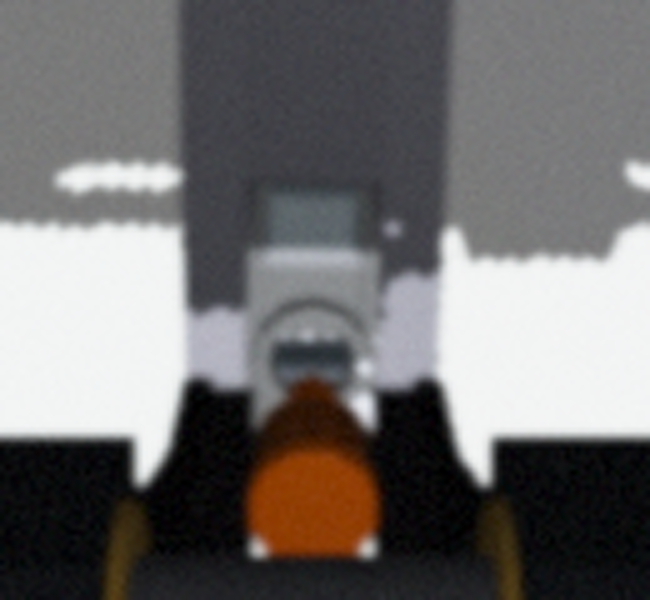

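```bash
python3 - <<'E'
from h import *
c=wcap("w7")
P=np.array([.4685,-.2308,.1072]);R=c["s"]["tcp_rot"]
T=np.eye(4);T[:3,:3]=R;T[:3,3]=P;c["pose"]=T@c["T_tool_cam"]
X=R[:,0];Y=R[:,1]
for e in (0,-.001,-.002,-.003,-.004):
    b=np.array([P[0],P[1],0])+X*e
    q=lambda d,z:round((proj(c,b+X*d+[0,0,z])[1]-150)*5)
    print(e,"body edge top",q(.016,.053),"body base z18",q(.016,.018),"neckbase",q(.009,.053),"neckrim",q(.009,.059),"bore near",q(.0065,.059),"bore far",q(-.0065,.059),"win half wid")
b=np.array([P[0],P[1],0])
print("body edges cols",[(proj(c,b+X*.016+Y*s*.01+[0,0,.053])[0]-260)*5 for s in(-1,1)])
# stopper
q=lambda d,z:round((proj(c,P+X*d+R[:,2]*z)[1]-150)*5)
print("stopper head near top",q(.008,.002),"shoulder near",q(.008,.02),"tip near",q(.0035,.036),"tip ctr",q(0,.036))
v=c["img"][180:245,290:355]; cv2.imwrite("pics/w7d.png",cv2.resize(v,None,fx=9,fy=9,interpolation=cv2.INTER_LANCZOS4))
E
```

```text
tcp [ 0.4688 -0.231   0.1072] jaw -24.16 t 8.1 F [0.7 0.2 0.1] open 0.172
0 body edge top 241 body base z18 183 neckbase 285 neckrim 298 bore near 314 bore far 395 win half wid
-0.001 body edge top 247 body base z18 188 neckbase 291 neckrim 304 bore near 320 bore far 401 win half wid
-0.002 body edge top 254 body base z18 194 neckbase 297 neckrim 311 bore near 327 bore far 408 win half wid
-0.003 body edge top 260 body base z18 199 neckbase 304 neckrim 317 bore near 333 bore far 414 win half wid
-0.004 body edge top 266 body base z18 205 neckbase 310 neckrim 324 bore near 339 bore far 420 win half wid
body edges cols [np.float64(245.6130119334415), np.float64(378.7123729683151)]
stopper head near top 438 shoulder near 378 tip near 364 tip ctr 387
```

View pics/w7d.png

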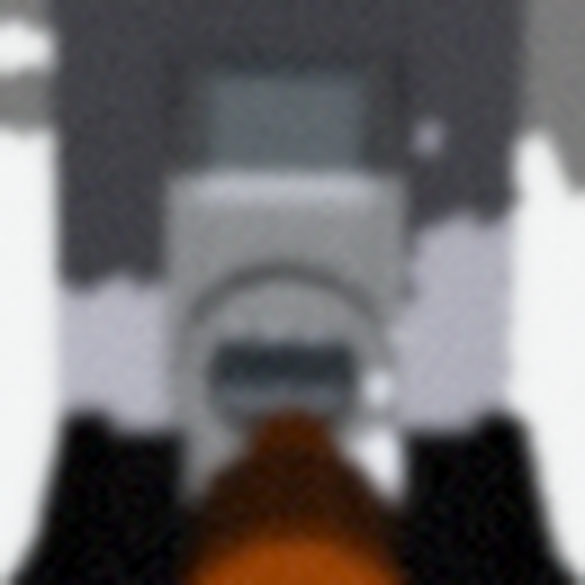

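The stopper and bore are aligned in both columns (322.4 against 322.1). They share the same offset along tool x to within about 0.5 mm, so I'll insert in stages.

Call:
send_rows(plan=[[[0,0,-0.2,0,1],[0,0,-0.2,0,1],[0,0,-0.2,0,1],[0,0,-0.1,0,1],[0,0,0,0,1],[0,0,0,0,1]]])

```text
time_s: 8.75
position: [0.4683, -0.231, 0.0855]
tcp_rot: [[0.41, 0.912, -0.0], [0.912, -0.41, 0.0], [0.0, -0.0, -1.0]]
force: [0.2, -0.1, -0.7]
opening: 0.17
```

Call:
send_rows(plan=[[[0,0,-0.1,0,1],[0,0,-0.1,0,1],[0,0,-0.03,0,1],[0,0,0,0,1],[0,0,0,0,1]]])

```text
time_s: 9.25
position: [0.4683, -0.231, 0.0787]
tcp_rot: [[0.41, 0.912, -0.0], [0.912, -0.41, -0.0], [-0.0, -0.0, -1.0]]
force: [1.5, 0.3, -0.1]
opening: 0.171
```

```bash
python3 - <<'E'
from h import *
c=wcap("w8")
v=c["img"][180:260,280:365]; cv2.imwrite("pics/w8d.png",cv2.resize(v,None,fx=7,fy=7,interpolation=cv2.INTER_CUBIC))
E
```

```text
tcp [ 0.4683 -0.231   0.0787] jaw -24.18 t 9.25 F [ 1.5  0.3 -0.1] open 0.171
```

View pics/w8d.png

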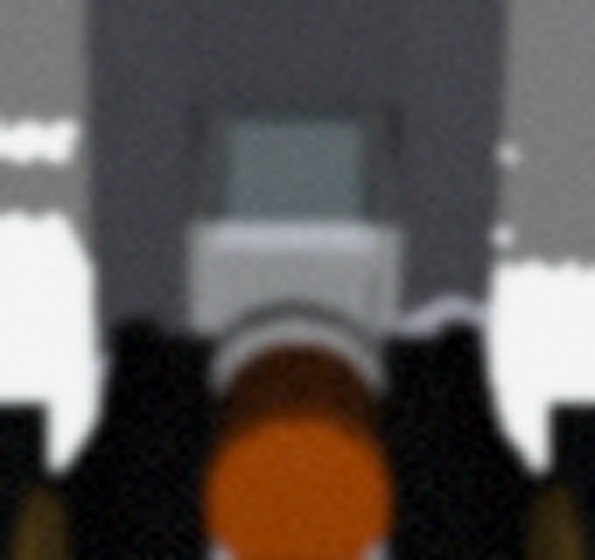

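The plug is in the bore and the shoulder has nearly reached the rim. I'll press slightly and watch the force.

Call:
send_rows(plan=[[[0,0,-0.04,0,1],[0,0,-0.04,0,1],[0,0,0,0,1]]])

```text
time_s: 9.6
position: [0.4691, -0.2314, 0.0784]
tcp_rot: [[0.409, 0.912, 0.002], [0.912, -0.409, -0.002], [-0.001, 0.002, -1.0]]
force: [-2.2, 1.2, 14.7]
opening: 0.171
```

Call:
send_rows(plan=[[[0,0,0,0,-0.5],[0,0,0,0,-0.5],[0,0,0,0,-0.5],[0,0,0,0,-0.5],[0,0,0.5,0,-0.5],[0,0,0.9,0,-0.5],[0,0,0.9,0,-0.5],[0,0,0,0,-0.5],[0,0,0,0,-0.5]]])

```text
time_s: 10.5
position: [0.4684, -0.231, 0.1454]
tcp_rot: [[0.41, 0.912, 0.001], [0.912, -0.41, -0.0], [-0.0, 0.001, -1.0]]
force: [-1.4, -1.2, -0.5]
opening: 0.741
```

```bash
python3 - <<'E'
from h import *
c=wcap("w9"); orange(c,.077)
for t in ["stopper_shoulder","cell_mouth"]:
    print(t,[(np.round(d["at"],4).tolist(),round(d["conf"],2)) for d in mark_of("wrist",t)][:3])
s=c["s"];P=s["position"];X=s["tcp_rot"][:,0]
b=np.array([.4685,-.2308,0])
for nm,d,z in [("headtop c",0,.077),("headtop near",.008,.077),("headtop far",-.008,.077),("shoulder near",.008,.059),("neckrim",.009,.059),("neckbase",.009,.053),("body",.016,.053),("base",.016,.018)]:
    print(nm,((proj(c,b+X*d+[0,0,z])-[280,170])*7).round())
v=c["img"][170:250,280:365]; cv2.imwrite("pics/w9d.png",cv2.resize(v,None,fx=7,fy=7,interpolation=cv2.INTER_CUBIC))
E
```

```text
tcp [ 0.4684 -0.231   0.1454] jaw -24.18 t 10.5 F [-1.4 -1.2 -0.5] open 0.741
orange [314 203  17  18 253] [322.1 211.5] [ 0.4683 -0.2306  0.077 ]
stopper_shoulder [([0.4674, -0.2322, 0.0597], 0.76), ([0.4812, -0.198, 0.005], 0.46)]
cell_mouth [([0.372, -0.1914, 0.0538], 0.97), ([0.4703, -0.2316, 0.0566], 0.68)]
headtop c [297. 291.]
headtop near [297. 226.]
headtop far [297. 355.]
shoulder near [297. 182.]
neckrim [297. 174.]
neckbase [297. 161.]
body [297. 107.]
base [296.  47.]
```

View pics/w9d.png

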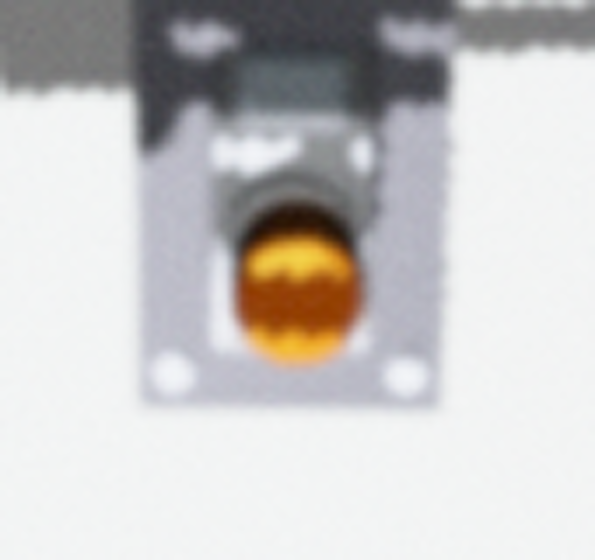

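The stopper stands upright in the neck at (322,211). I'll check that it's seated by tapping it with the closed fingertips; contact should come at TCP z ≈ 0.094.

Call:
send_rows(plan=[[[0,0,0,0,1],[0,0,0,0,1],[0,0,0,0,1],[0,0,0,0,1],[0,0,0,0,1],[0,0,0,0,1],[0,0,0,0,1],[0,0,0,0,1],[0,0,-0.8,0,1],[0,0,-0.6,0,1],[0,0,-0.2,0,1],[0,0,-0.05,0,1],[0,0,0,0,1]]])

```text
time_s: 11.95
position: [0.4686, -0.2311, 0.0961]
tcp_rot: [[0.41, 0.912, 0.0], [0.912, -0.41, -0.0], [-0.0, 0.0, -1.0]]
force: [0.5, -0.2, -0.2]
opening: 0.004
```

Call:
send_rows(plan=[[[0,0,-0.04,0,1],[0,0,-0.03,0,1],[0,0,0,0,1]]])

```text
time_s: 12.25
position: [0.4688, -0.2313, 0.0944]
tcp_rot: [[0.41, 0.912, 0.001], [0.912, -0.41, -0.001], [-0.0, 0.001, -1.0]]
force: [0.5, -0.6, 1.6]
opening: 0.001
```

Call:
send_rows(plan=[[[0,0,-0.03,0,1],[0,0,-0.02,0,1],[0,0,0,0,1]]])

```text
time_s: 12.55
position: [0.4694, -0.2316, 0.0942]
tcp_rot: [[0.41, 0.912, 0.003], [0.912, -0.41, -0.002], [-0.001, 0.003, -1.0]]
force: [-0.5, 0.8, 12.6]
opening: 0.005
```

Contact came at z 0.0942 with 12.6 N, so the stopper is fully seated. Next I'll rise, open, and descend onto the frosted sides.

Call:
send_rows(plan=[[[0,0,0.5,0,1],[0,0,0.5,0,-0.4],[0,0,0,0,-0.4],[0,0,0,0,-0.4],[0,0,0,0,-0.4],[0,0,0,0,-0.4],[0,0,0,0,-0.4],[0,0,0,0,-0.4],[0,0,0,0,-0.4]]])

```text
time_s: 13.45
position: [0.4683, -0.2309, 0.122]
tcp_rot: [[0.41, 0.912, -0.0], [0.912, -0.41, 0.0], [0.0, -0.0, -1.0]]
force: [0.1, 0.7, 0.4]
opening: 0.639
```

```bash
python3 - <<'E'
from h import *
c=wcap("w10"); orange(c,.077)
v=c["img"][150:270,250:400]; cv2.imwrite("pics/w10d.png",cv2.resize(v,None,fx=5,fy=5,interpolation=cv2.INTER_CUBIC))
E
```

```text
tcp [ 0.4683 -0.2309  0.122 ] jaw -24.18 t 13.45 F [0.1 0.7 0.4] open 0.639
orange [313 214  21  19 293] [322.9 222.9] [ 0.4684 -0.2313  0.077 ]
```

View pics/w10d.png

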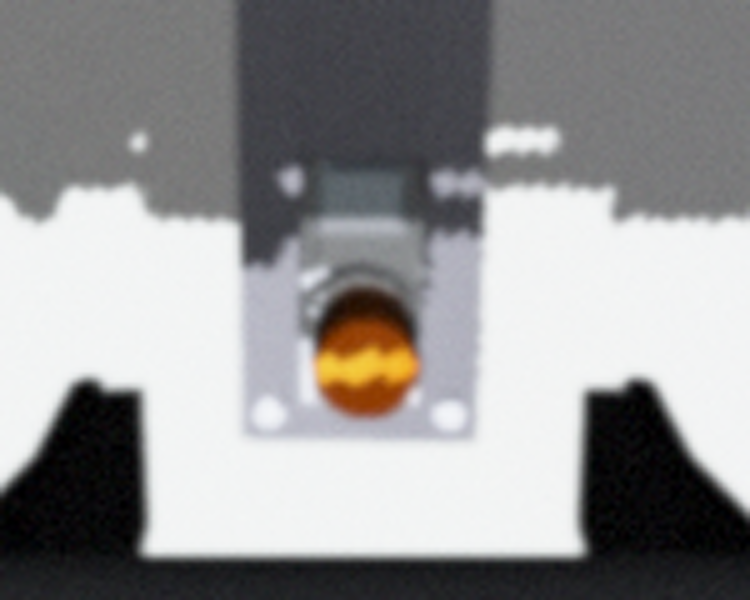

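Call:
send_rows(plan=[[[-0.01,-0.03,-0.7,0,-0.4],[0,0,-0.7,0,-0.4],[0,0,-0.7,0,-0.4],[0,0,-0.68,0,-0.4],[0,0,0,0,-0.4],[0,0,0,0,-0.4]]])

```text
time_s: 14.1
position: [0.468, -0.2318, 0.0388]
tcp_rot: [[0.41, 0.912, -0.001], [0.912, -0.41, 0.0], [0.0, -0.001, -1.0]]
force: [0.2, -0.2, 0.6]
opening: 0.7
```

Call:
send_rows(plan=[[[0,0,0,0,1],[0,0,0,0,1],[0,0,0,0,1],[0,0,0,0,1],[0,0,0,0,1],[0,0,0,0,1],[0,0,0,0,1],[0,0,0,0,1]]])

```text
time_s: 14.9
position: [0.4681, -0.2319, 0.039]
tcp_rot: [[0.41, 0.912, 0.0], [0.912, -0.41, -0.0], [-0.0, 0.0, -1.0]]
force: [-0.1, 0.6, 2.1]
opening: 0.225
```

```bash
python3 - <<'E'
from h import *
c=wcap("w11")
v=c["img"][150:270,250:400]; cv2.imwrite("pics/w11d.png",cv2.resize(v,None,fx=5,fy=5,interpolation=cv2.INTER_CUBIC))
c=cap("scene","s11")
for n in ("scene","top"):
  if n=="top": cap("top","t11")
  for t in ["beam_mid","light_bench"]:
    print(n,t,[(np.round(d["at"],4).tolist(),round(d["conf"],2)) for d in mark_of(n,t)][:2])
v=c["img"][110:220,250:370]; cv2.imwrite("pics/s11d.png",cv2.resize(v,None,fx=5,fy=5,interpolation=cv2.INTER_CUBIC))
E
```

```text
tcp [ 0.4681 -0.2319  0.039 ] jaw -24.18 t 14.9 F [-0.1  0.6  2.1] open 0.225
scene beam_mid []
scene light_bench []
top beam_mid [([0.5988, 0.188, 0.0946], 0.68)]
top light_bench [([0.5994, 0.1844, 0.0022], 0.79)]
```

View pics/w11d.png

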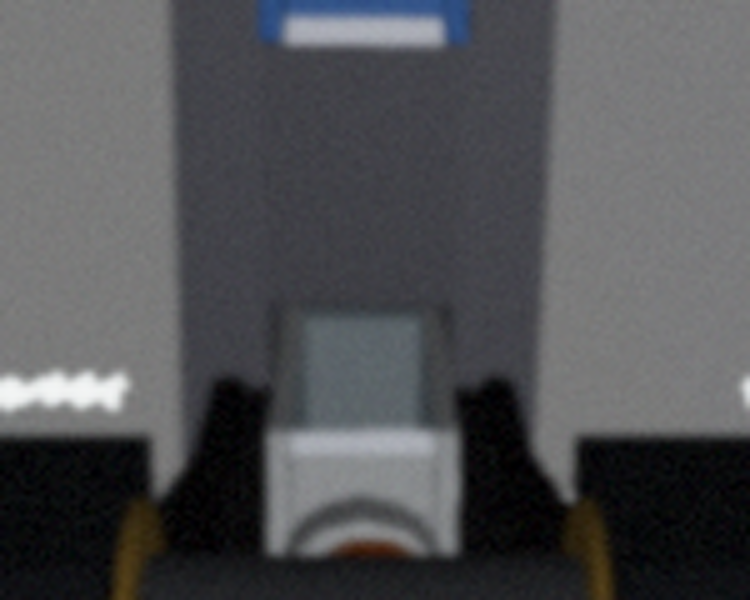

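View pics/s11d.png

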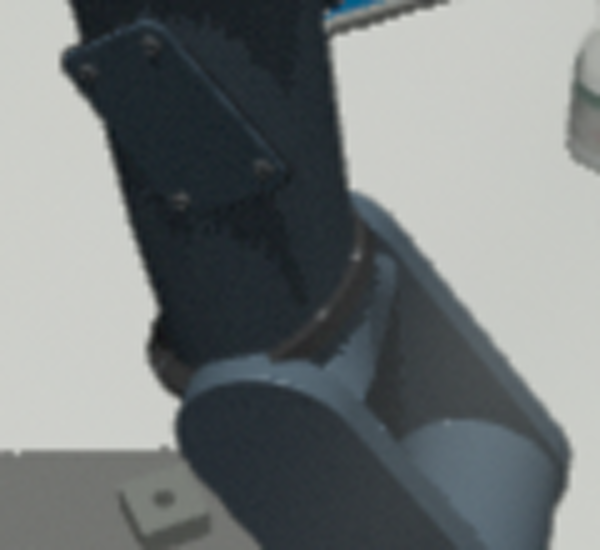

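The cell is gripped: the opening of 0.225 × 87 mm ≈ 20 mm, and the pads are on the frosted sides. For the bench yaw I'll use the earlier views (w1, scene0 and top0).

```bash
python3 - <<'E'
import cv2
a=cv2.imread("pics/w1.png")[0:130,360:470]; cv2.imwrite("pics/a.png",cv2.resize(a,None,fx=5,fy=4.5 if 0 else 4.6))
b=cv2.imread("pics/scene0.png")[115:215,270:350]; cv2.imwrite("pics/b.png",cv2.resize(b,None,fx=6,fy=6,interpolation=cv2.INTER_CUBIC))
b=cv2.imread("pics/top0.png")[170:215,225:325]; cv2.imwrite("pics/c.png",cv2.resize(b,None,fx=8,fy=8,interpolation=cv2.INTER_CUBIC))
E
```

```text
(no output)
```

View pics/a.png

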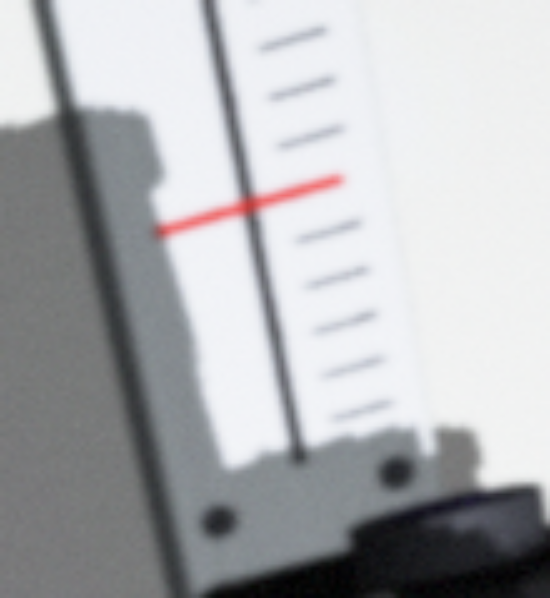

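View pics/c.png

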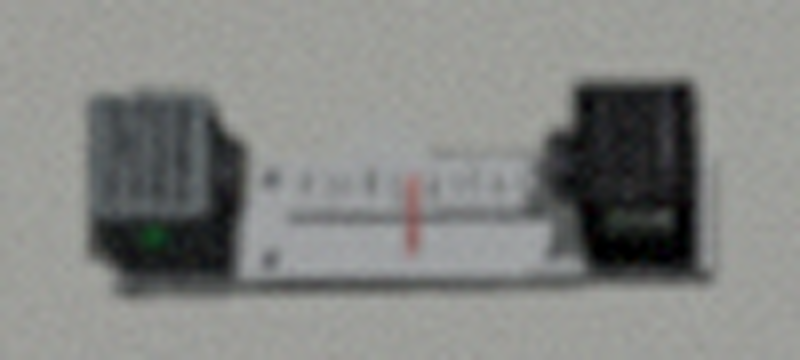

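```bash
python3 - <<'E'
from h import *
import math
c=imaging.capture("wrist")
a=math.radians(-22.45); y=np.array([math.cos(a),math.sin(a),0]); z=np.array([0,0,-1.]); x=np.cross(y,z)
T=np.eye(4);T[:3,:3]=np.c_[x,y,z];T[:3,3]=[.4584,.0866,.2020]
c["pose"]=T@c["T_tool_cam"]
f=lambda x,yy:atz(c,(360+x/5,yy/4.6),.022)
ang=lambda p,q:round(math.degrees(math.atan2(*(q-p)[1::-1])),2)
r1,r2=f(160,232),f(342,180); l1,l2=f(208,0),f(298,458); e1,e2=f(40,0),f(175,560); h1,h2=f(218,521),f(397,472)
print("red",r1,r2,np.linalg.norm(r2-r1),ang(r1,r2),"mid",(r1+r2)/2)
print("line",ang(l2,l1),"edge",ang(e2,e1),"holes",ang(h1,h2),(h1+h2)/2,"cross",f(250,206))
t=cap("top","t12")
g=lambda x,yy:atz(t,(225+x/8,170+yy/8),.022)
print("top red",g(412,180),g(412,252),ang(g(412,252),g(412,180)),"line",ang(g(290,217),g(540,215)),"mid",(g(412,180)+g(412,252))/2, "cross",g(412,216))
E
```

```text
red [0.58031021 0.18889434 0.022     ] [0.6188973  0.18451993 0.022     ] 0.03883424706648202 -6.47 mid [0.59960375 0.18670714 0.022     ]
line 83.77 edge 84.47 holes -6.16 [0.59235592 0.12117999 0.022     ] cross [0.59950894 0.18677613 0.022     ]
top red [0.61651485 0.1848064  0.022     ] [0.5813469  0.18836883 0.022     ] -5.78 line -97.03 mid [0.59893087 0.18658761 0.022     ] cross [0.59887791 0.18659298 0.022     ]
```

The bench yaw is about -6.2°. Both cameras put the centre at about (0.5993, 0.1867), and the networks agree to within 2 mm. Now I'll lift the cell out.

Call:
send_rows(plan=[[[0,0,0.2,0,1],[0,0,0.4,0,1],[0,0,0.7,0,1],[0,0,0.9,0,1],[0,0,0.9,0,1],[0,0,0.9,0,1],[0,0,0.5,0,1],[0,0,0.2,0,1],[0,0,0,0,1]]])

```text
time_s: 16.25
position: [0.4683, -0.232, 0.1809]
tcp_rot: [[0.409, 0.912, 0.002], [0.912, -0.409, -0.001], [-0.001, 0.002, -1.0]]
force: [-0.1, 0.1, -0.0]
opening: 0.228
```

```bash
python3 - <<'E'
from h import *
c=wcap("w13")
v=c["img"][130:290,220:420]; cv2.imwrite("pics/w13d.png",cv2.resize(v,None,fx=3.75,fy=3.75,interpolation=cv2.INTER_CUBIC))
E
```

```text
tcp [ 0.4683 -0.232   0.1809] jaw -24.17 t 16.25 F [-0.1  0.1 -0. ] open 0.228
```

View pics/w13d.png

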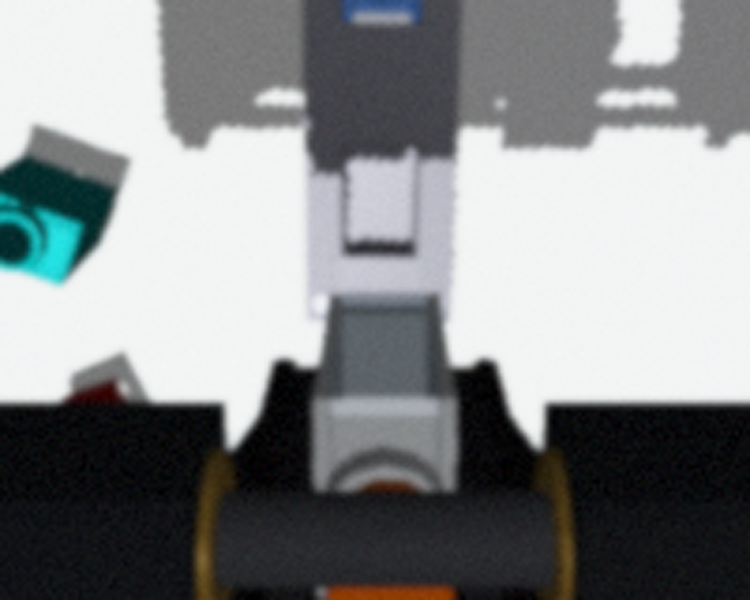

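The cell is out of its pocket, held upright and straight, with the stopper in place. Now I'll move over the bench.

Call:
send_rows(plan=[[[0.12,0.39,0,0.16,1],[0.25,0.77,0,0.18,1],[0.25,0.78,0,0.18,1],[0.25,0.78,0,0.18,1],[0.25,0.78,0,0.18,1],[0.25,0.78,0,0.18,1],[0.25,0.78,0,0.18,1],[0.25,0.78,0,0.18,1],[0.25,0.78,0,0.18,1],[0.25,0.78,0,0.18,1],[0.25,0.78,0,0.18,1],[0.25,0.78,0,0.18,1],[0.25,0.78,0,0.18,1],[0.25,0.78,0,0.18,1],[0.25,0.78,0,0.18,1],[0.25,0.78,0,0.18,1],[0.25,0.78,0,0.18,1],[0.25,0.78,0,0.09,1],[0.12,0.39,0,0,1],[0,0,0,0,1]]])

```text
time_s: 18.3
position: [0.6021, 0.1908, 0.1786]
tcp_rot: [[0.106, 0.994, -0.002], [0.994, -0.106, -0.0], [-0.0, -0.002, -1.0]]
force: [-0.2, 0.2, -1.2]
opening: 0.225
```

```bash
python3 - <<'E'
from h import *
c=wcap("w14")
E
```

```text
tcp [0.6021 0.1908 0.1786] jaw -6.09 t 18.3 F [-0.2  0.2 -1.2] open 0.225
```

View pics/w14.png

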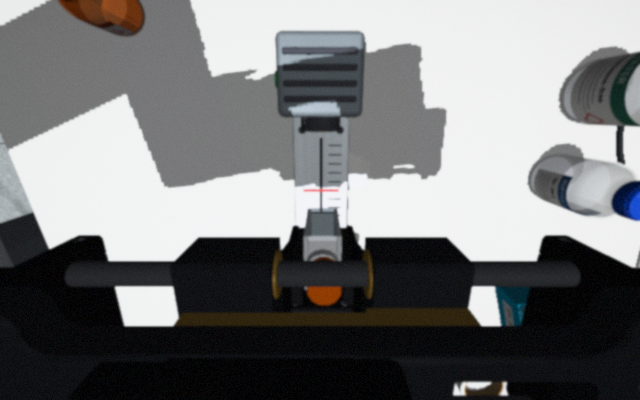

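The bench is in view. The red line runs through about (321,190), level in the image, and the lamp is square ahead at (320,75). I'll refine the yaw and centre from this picture.

```bash
python3 - <<'E'
from h import *
import math
c=wcap("w15")
img=c["img"].astype(int); m=((img[...,2]-np.maximum(img[...,1],img[...,0])>50)).astype(np.uint8); m[:170]=0;m[205:]=0;m[:,:295]=0;m[:,350:]=0
v,u=np.nonzero(m); p=np.polyfit(u,v,1); print(u.min(),u.max(),p,v.mean())
ang=lambda p,q:round(math.degrees(math.atan2(*(q-p)[1::-1])),2)
a=atz(c,(u.min(),np.polyval(p,u.min())),.022);b=atz(c,(u.max(),np.polyval(p,u.max())),.022)
print(a,b,np.linalg.norm(b-a),ang(a,b),(a+b)/2)
for t in ["beam_mid","light_bench","cell_window"]:
    print(t,[(np.round(d["at"],4).tolist(),round(d["conf"],2)) for d in mark_of("wrist",t)][:2])
v=c["img"][100:240,250:400]; cv2.imwrite("pics/w15d.png",cv2.resize(v,None,fx=4.2,fy=4.2,interpolation=cv2.INTER_CUBIC))
E
```

```text
tcp [0.6018 0.1896 0.1788] jaw -6.14 t 18.35 F [-0.3 -0.2 -1.5] open 0.227
304 337 [-7.22532955e-03  1.90760795e+02] 188.44155844155844
[0.58012434 0.18802106 0.022     ] [0.61707227 0.18435366 0.022     ] 0.03712949404666792 -5.67 [0.5985983  0.18618736 0.022     ]
beam_mid [([0.5977, 0.1882, 0.0898], 0.83)]
light_bench [([0.6009, 0.1882, -0.0024], 0.73)]
cell_window [([0.5979, 0.1892, 0.1695], 0.74)]
```

View pics/w15d.png

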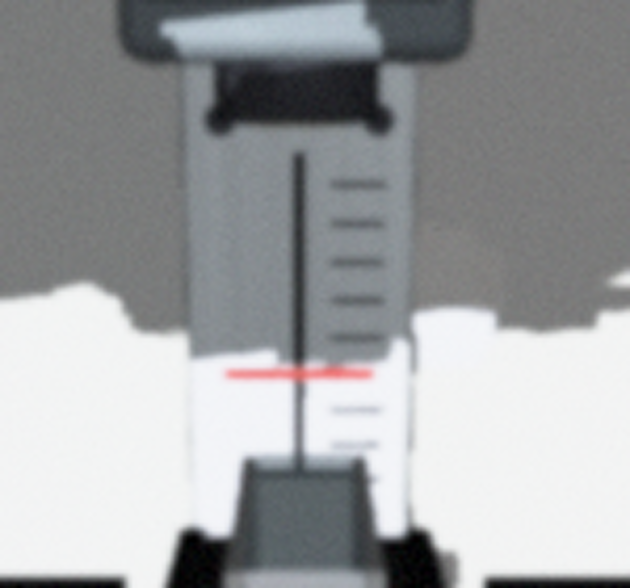

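Call:
send_rows(plan=[[[-0.11,-0.09,-0.3,0,1],[0,0,-0.5,0,1],[0,0,-0.6,0,1],[0,0,-0.6,0,1],[0,0,-0.4,0,1],[0,0,-0.3,0,1],[0,0,0,0,1],[0,0,0,0,1],[0,0,0,0,1]]])

```text
time_s: 19.45
position: [0.6001, 0.1864, 0.0997]
tcp_rot: [[0.109, 0.994, 0.002], [0.994, -0.109, 0.0], [0.0, 0.002, -1.0]]
force: [-0.1, 0.3, -0.7]
opening: 0.228
```

```bash
python3 - <<'E'
from h import *
P=[]
for i in range(4):
    c=wcap(f"w16{i}")
v=c["img"][0:300,220:420]; cv2.imwrite("pics/w16d.png",cv2.resize(v,None,fx=2,fy=2,interpolation=cv2.INTER_CUBIC))
for t in ["beam_mid","cell_window","cell_mouth"]:
    print(t,[(np.round(d["at"],4).tolist(),round(d["conf"],2)) for d in mark_of("wrist",t)][:2])
c=cap("scene","s16");
for t in ["beam_mid","cell_window","stopper_shoulder"]:
    print(t,[(np.round(d["at"],4).tolist(),round(d["conf"],2)) for d in mark_of("scene",t)][:2])
v=c["img"][90:240,240:380]; cv2.imwrite("pics/s16d.png",cv2.resize(v,None,fx=4,fy=4,interpolation=cv2.INTER_CUBIC))
E
```

```text
tcp [0.6001 0.1864 0.0997] jaw -6.25 t 19.45 F [-0.1  0.3 -0.7] open 0.228
tcp [0.6001 0.1864 0.0998] jaw -6.24 t 19.5 F [ 0.3 -0.  -0.6] open 0.226
tcp [0.6    0.1864 0.0997] jaw -6.24 t 19.55 F [-0.  -0.5 -0.6] open 0.227
tcp [0.5999 0.1864 0.0996] jaw -6.24 t 19.6 F [-0.3  0.  -1.2] open 0.226
beam_mid []
cell_window [([0.5941, 0.1865, 0.0893], 0.58)]
cell_mouth [([0.6007, 0.1892, 0.1156], 0.8)]
beam_mid [([0.5997, 0.1864, 0.086], 0.88), ([0.4188, 0.3872, 0.0035], 0.73)]
cell_window [([0.5984, 0.1927, 0.0915], 0.54), ([0.3475, -0.2722, 0.0227], 0.51)]
stopper_shoulder []
```

View pics/w16d.png

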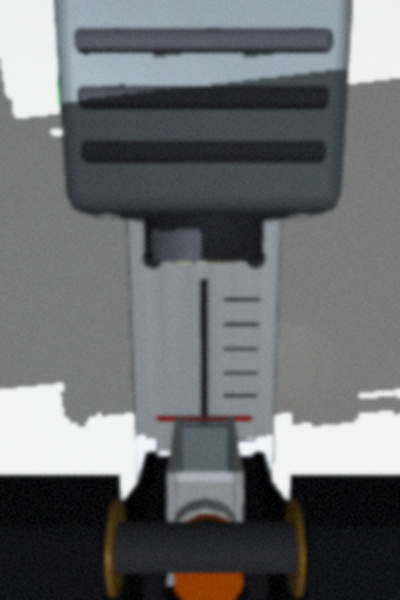

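View pics/s16d.png

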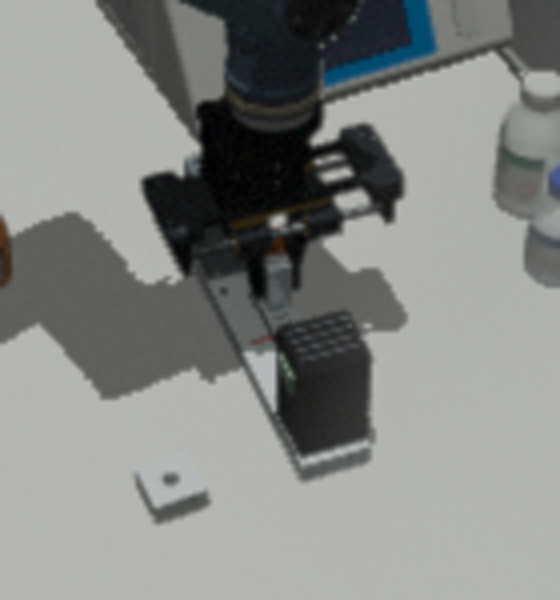

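```bash
python3 - <<'E'
from h import *
c=wcap("w17"); s=c["s"]
img=c["img"].astype(int); m=((img[...,2]-np.maximum(img[...,1],img[...,0])>40)).astype(np.uint8); m[:195]=0;m[215:]=0;m[:,:290]=0;m[:,355:]=0
v,u=np.nonzero(m); print(u.min(),u.max(),v.mean(),np.polyfit(u,v,1))
a=atz(c,(u.min(),v.mean()),.022);b=atz(c,(u.max(),v.mean()),.022);print((a+b)/2,np.linalg.norm(b-a))
P=s["position"];X=s["tcp_rot"][:,0];Y=s["tcp_rot"][:,1]
# cell edges prediction: near top body edge (z +.0140 above window => world)
zc=P[2]-.0085-.0225
for nm,d,z in[("body top near",.016,zc+.045),("body base near",.016,zc),("neckbase",.009,zc+.051-.006)]:
    print(nm,((proj(c,[P[0]+X[0]*d,P[1]+X[1]*d,z])-[220,0])*2).round(1))
v=c["img"][190:300,270:375]; cv2.imwrite("pics/w17d.png",cv2.resize(v,None,fx=5.4,fy=5.4,interpolation=cv2.INTER_CUBIC))
E
```

```text
tcp [0.5994 0.1863 0.0989] jaw -6.25 t 20.0 F [-0.5 -0.1 -1. ] open 0.224
300 345 208.81578947368422 [-1.14072612e-02  2.12455907e+02]
[0.59908507 0.1862298  0.022     ] 0.03807471923585897
body top near [206.8 473.7]
body base near [206.2 416.9]
neckbase [206.8 498.2]
```

View pics/w17d.png

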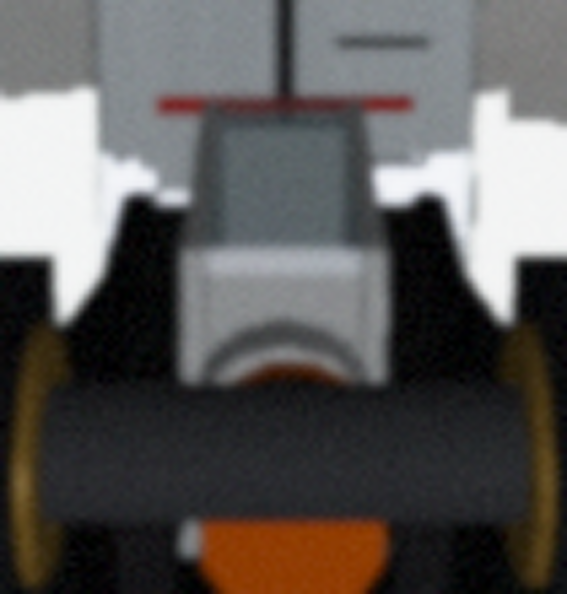

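The cell is centred on the rail line (columns 322.6 and 323). The red cross measures (0.5991, 0.1862) against the TCP at (0.5994, 0.1863), and the window height is about 0.0904. I'll let it settle, then hand in.

Call:
send_rows(plan=[[[0,0,0,0,1],[0,0,0,0,1],[0,0,0,0,1],[0,0,0,0,1],[0,0,0,0,1],[0,0,0,0,1]]])

```text
time_s: 20.65
position: [0.5994, 0.1863, 0.0988]
tcp_rot: [[0.109, 0.994, -0.0], [0.994, -0.109, -0.0], [-0.0, -0.0, -1.0]]
force: [-0.2, 0.2, -1.4]
opening: 0.227
```

```bash
python3 - <<'E'
from h import *
s=bot.read_state(); print(s["position"],s["qvel"].round(2),s["force"],s["opening"])
print(bot.hand_in())
E
```

```text
[0.59943499 0.18631623 0.09882462] [-0.07 -0.06 -0.08 -0.11 -0.04  0.04] [-0.17896358  0.20980464 -1.35297765] 0.22650117168422668
the job is handed in; nothing more can be done
None
```

I stoppered the white-sided cell in its rack, gripped it by its frosted sides, and am holding it upright and still at the middle of the light path. The job was handed in at 20.65 s.

- **Seating:** when I tapped the released stopper with the closed fingertips, contact came at TCP z 0.0942 m with about 12.6 N. Fully seated should give about 0.094 m.
- **Grip:** the opening read about 19.7 mm, which matches the 20 mm across the frosted sides. The wrist picture shows the pads on those sides only.
- **Position:** the TCP is at (0.5994, 0.1863). The red cross mark measures (0.5991, 0.1862), and the window centre is at about 90.3 mm.
- **Squareness:** the jaws are at −6.25°. The red cross line gave a bench yaw of −5.7° to −6.5° and the rail line and edge about −5.5° to −7°, so any error should be below about 1°.
- **Stillness:** joint speeds and the wrist force are near zero, so nothing suggests contact with the bench.
- **Disagreements:** in the last pictures the network put the window centre 5–6 mm off along x (wrist view) or y (scene view), with low confidence (0.58 and 0.54). I trusted the direct pixel measurements instead. Earlier network estimates of the beam middle differed from mine by about 2 mm.

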